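Trip the locked cup case with a release pin and restack the stray cup

TASK

The blue sample-cup case has locked itself shut: take the release pin, push its steel rod straight into the small hole in the case's front until the hidden latch trips and the lid springs open, and leave the pin lying on the bench. Then stack the loose cup that nests, the round one, fully down and upright on the round cup inside the case. Leave the square cup, both flasks, the bottle and the beaker where they stand, and the lid open.

Things in the scene. Friction and masses are not known exactly. Their poses are not given: they have to be found in the camera images.
- case: Blue closed case, fixed to the bench: 160 (x) x 150 (y) x 100 mm high plus a 6 mm lid (9 mm with its grey panel). Origin under its centre on the bench. Its -x face is the front, with a small round hole in an aluminium bushing; +x leads in through the hole. Behind the 5 mm front wall is a latch chamber, and behind that (x from -41 to +75 mm, y +-70 mm, floor 6 mm up) the open-topped cup bay.
- case_hole (a point): Centre of the hole's mouth at the front of its bushing, 50 mm above the bench, 84 mm in front of the case's origin. The hole is 14 mm wide. The latch plate (30 mm wide, 34 mm tall) lies behind it, 24 mm beyond this point along the case's +x.
- case_seat (a point): Centre of the cup seat on the bay's floor, 6 mm above the bench, 17 mm behind (+x of) the case's origin; the cup in the case stands here, inside a low ring.
- case_latch (a joint): Hidden latch plate, metres pressed inward: 0 at rest, stop at 0.012. Spring: 3 N at 0, 6 N at the stop. It lets go of the lid at about 0.007; springs back when released.
- case_lid (a joint): Lid hinge along the case's top back edge (+x side), radians: 0 shut and latched, 1.95 fully open (leaning back, its edge then about 255 mm above the bench and 60 mm behind the case). Once the latch is tripped a spring swings it fully open by itself in about 2 s and keeps it there.
- pin: Release pin, 140 mm long, 70 g, lying on the bench: an orange and black handle 70 x 16 mm and 24 mm tall (x from -70 to 0 mm) with a steel rod 6 mm thick and 70 mm long sticking out of its end, 12 mm above its underside. Origin under its middle; the rod points along +x.
- pin_tip (a point): End of the pin's rod, 70 mm in front of the pin's origin, 12 mm above its underside.
- pin_grip (a point): Centre of the pin's handle, 35 mm behind its origin, 12 mm above its underside; 105 mm behind the tip. Grip it across the 16 mm.
- round_cup: Loose round steel cup standing on the bench, 60 mm high, 100 g, open at the top, origin at the centre of its underside. Foot 38 mm wide, widening to 50 mm at 32 mm height; from there to the rim a straight collar 60 mm outside, 55 mm inside. Nested in an equal cup, its collar's lower edge sits on the other's rim, its origin 28 mm above the other's origin.
- stack_cup: An identical round steel cup, loose, upright on the seat in the case (its rim 66 mm above the bench, 34 mm below the case's rim). Origin at the centre of its underside.
- square_cup: Square steel cup, 58 x 58 mm, 60 mm high, with a 48 mm square foot that will not enter a round cup. Origin at the centre of its underside.
- flask: Conical glass flask with a plug, 63 mm wide, 141 mm high, standing. Origin at the centre of its underside.
- tall_flask: Taller conical glass flask with a plug, 63 mm wide, 163 mm high, standing close beside the front of the case, to the left as seen from the robot. Origin at the centre of its underside.
- bottle: Small clear bottle with a blue cap, 57 mm wide, 104 mm high, standing. Origin at the centre of its underside.
- beaker: Beaker covered with foil, 117 mm wide, 116 mm high, standing. Origin at the centre of its underside.
Mind the look-alikes: they are no part of the job. Of the things that look like the pin, take the one that is farthest to the robot's right at the start. What is shaped like the round_cup but orange is not meant.

How it is judged:
On the way, in this order (a step that is already met when the one before it is completed fails the run):
1. the pin's rod, in through the hole, presses the hidden latch (value of joint case_latch above 0.005 m and x of pin_tip in the frame of case_hole above 0.022 m and distance between pin_tip and case_hole below 0.045 m).
2. the lid has sprung open (value of joint case_lid above 1.6 rad), for 0.2 s.
At the end, for the whole second after the job is handed in: The lid stands open (over 1.6 rad); the round cup is nested on the round cup in the case (axes within 5 mm, 25 to 31 mm above it, both upright within 0.08 rad), which still stands on its seat (within 12 mm); the pin lies on the bench (grip and tip below 20 mm); all is at rest (value of joint case_lid above 1.6 rad and horizontal distance between round_cup and stack_cup below 0.005 m and z of round_cup in the frame of stack_cup between 0.025 and 0.031 m and angle between each of round_cup, stack_cup's own z axis and vertical below 0.08 rad and horizontal distance between stack_cup and case_seat below 0.012 m and height (world z) of stack_cup below 0.01 m and linear speed of each of round_cup, pin below 0.02 m/s and height (world z) of each of pin_grip, pin_tip below 0.02 m); the robot touches nothing.
It fails at once if the square cup is shifted by more than 25 mm or tipped (distance of square_cup from where it was at the start of the episode above 0.025 m or angle between square_cup's own z axis and vertical above 0.4 rad).
It fails at once if the flask is shifted by more than 30 mm or tipped (distance of flask from where it was at the start of the episode above 0.03 m or angle between flask's own z axis and vertical above 0.4 rad).
It fails at once if the tall flask is shifted by more than 30 mm or tipped (distance of tall_flask from where it was at the start of the episode above 0.03 m or angle between tall_flask's own z axis and vertical above 0.4 rad).
It fails at once if the bottle is shifted by more than 30 mm or tipped (distance of bottle from where it was at the start of the episode above 0.03 m or angle between bottle's own z axis and vertical above 0.4 rad).
It fails at once if the beaker is shifted by more than 30 mm or tipped (distance of beaker from where it was at the start of the episode above 0.03 m or angle between beaker's own z axis and vertical above 0.4 rad).
It also fails if it takes over 72 s, if anything falls off the work surface, if the arm or the gripper's body presses on something with over 40 N, if the wrist force passes 120 N, or if a joint passes its speed limit or range.

ROBOT

A 6-joint arm with a two-finger parallel gripper is mounted at the origin on a cart in front of the work surface, level with it; the furniture and walls round the work are solid. World frame = base frame: x ahead of the robot, y to its left, z up, the work surface at z = 0. Lengths are in m, angles in rad, forces in N, time in s.
With the tool pointing down it reaches from about 0.225 to 0.875 m from the base axis. Payload 3.4 kg.
Tool frame: the origin (TCP) lies between the finger pads; the fingertips stand 8 mm ahead of it and the grasp point (between the pads) lies 11 mm behind it; z points along the fingers, y is the line along which they close (so a half turn about z gives the same grasp; the last joint's range is limited). The gripper opens to 85 mm and grips with 20 to 120 N. Pads are 22 mm wide; open, the fingers measure 114 mm over their backs; the gripper's body (76 mm by 85 mm) begins 54 mm behind the grasp point. The pads swing forward as they close: fully open they stand 13 mm farther back than shut.
Start: joints at [-1.243, 0.276, 1.505, -0, 1.361, -0.121], TCP at [0.249, -0.518, 0.239] pointing down, gripper open.
Joint ranges: [-2.89, 2.89], [-0.75, 2.08], [0.22, 2.7], [-1.18, 4.32], [0.11, 2.71], [-2.7, 2.7]. Speed limits (rad/s): [2.57, 2.57, 3.14, 3.14, 3.14, 3.14].

INTERFACE

Orientations are given as a unit quaternion [w, x, y, z].
In Python, from rig import manip gives the robot as it stands.
- The arm moves only by the tool move_arm, never from a script. Its argument "deltas" is a list that holds one entry, the list of rows, each a list of 5 numbers: the shift along the tool's x, y, z normalised to -1 to 1, where 1 is 80 cm, then the turn about the tool's z normalised to -1 to 1, where 1 is 120 degrees, then the closure, from -1 (fully open) to 1 (shut). In form: [[[tx, ty, tz, twist, grip], ...]]. A call has 1 to 12 rows; each row is the pose to reach, as a shift and turn from the pose commanded when the call began, along the tool's axes at that moment; what a row does not reach only later rows make up. A row lasts 1/10 s, in which the tool goes at most 50 mm and 8.59 degrees, less where a joint would pass 70% of its speed; a pose out of reach is approached as far as the arm can. A call with a number of a shift or a turn outside -1 to 1 is refused whole. A call with a gripper value outside its range is refused whole. The fingers move at their own pace and stop on an object; "squeeze" is the grip in N (left out, the last holds). Time passes only in rows, so rows that repeat a pose let the fingers close. It gives the time, the measured TCP pose, the force, the opening and the grip force at its end, in the units of the state.
- manip.get_state(): the state, without advancing time (a new reading comes with each control period).
- manip.get_image(name): name is "scene" or "top" or "wrist"; returns the picture (400x640x3 uint8, red, green, blue); there is no depth.
- manip.camera_params(name): a dict with "fx", "fy", "cx", "cy" (pixels), "dist" ([k1, k2, p1, p2, k3] as OpenCV has them; the pictures are not rectified), "R" (3x3) and "t" (3): a world point X has camera coordinates R X + t; the wrist camera has in their place "tool_from_camera" (4x4, takes a point from camera to tool coordinates, whose origin is the TCP and whose axes are the flange's). Camera axes: x right, y down, z forward; pixel columns grow to the right and rows downward; lengths in m; the calibration is good to about 2 mm. A picture is of the moment at which its call begins: read the wrist's pose just before it. camera_params takes no time and is no camera call.
- manip.sign_off(): hands the job in; it is judged then, once.
The state is a dict: "clock": time; "qpos": joint angles; "qd": joint speeds; "effort": joint torques, N m; "position": TCP position; "ee_rot": TCP orientation; "contact_force": force on the tool from outside, world axes, zero at the start; "moment": the same for the moment, N m; "width": finger opening in m; "gripper_force": force on a finger pad.
Only numpy, scipy, OpenCV 4.12 (cv2) and the standard library are available. Lean on these libraries where they do the work, as an engineer would, in place of code of your own. Each camera call takes 0.05 s, during which the arm holds its last target. There are 200 camera calls.

## Working session

There is one attempt and no reset: what is moved stays moved. The work goes in short steps, Python scripts to look and compute and a tool call to move; the robot and the scene stay as the last step left them, time stands still between calls to the robot, and variables do not carry over. Pictures are saved under pics/ and viewed, at most 13 in all, crops included, and the job is handed in when it is done.

Besides the shell and the picture viewer there is one more tool, called after "Call:" in YAML: its name, and indented under it one key for each argument. move_arm: Moves the arm, as the interface text tells. Scaled input: -1 to 1 covers 80 cm each way for a shift and 120 degrees each way for a turn. Its arguments: {"type":"object","properties":{"deltas":{"type":"array","items":{"type":"array","items":{"type":"array","items":{"type":"number","minimum":-1,"maximum":1}}}},"squeeze":{"type":"number"}},"required":["deltas"]}

```bash
mkdir -p pics; ls; cat > h.py <<'E'
import numpy as np, cv2, json
from rig import manip
def ray(name,px,state=None):
    p=manip.camera_params(name)
    K=np.array([[p['fx'],0,p['cx']],[0,p['fy'],p['cy']],[0,0,1]])
    u=cv2.undistortPoints(np.array(px,float).reshape(-1,1,2),K,np.array(p['dist'],float)).reshape(-1,2)
    d=np.c_[u,np.ones(len(u))]
    if name=='wrist':
        T=np.array(p['tool_from_camera']);q=state['ee_rot']
        from scipy.spatial.transform import Rotation as Ro
        Rw=Ro.from_quat([q[1],q[2],q[3],q[0]]).as_matrix()
        return Rw@T[:3,3]+np.array(state['position']), d@(Rw@T[:3,:3]).T
    R=np.array(p['R']);t=np.array(p['t'])
    return -R.T@t, d@R
def onz(name,px,z,state=None):
    o,d=ray(name,px,state); z=np.broadcast_to(z,len(d))
    return o+d*((z-o[2])/d[:,2])[:,None]
def proj(name,X):
    p=manip.camera_params(name)
    K=np.array([[p['fx'],0,p['cx']],[0,p['fy'],p['cy']],[0,0,1]])
    return cv2.projectPoints(np.array(X,float).reshape(-1,1,3),cv2.Rodrigues(np.array(p['R']))[0],np.array(p['t'],float),K,np.array(p['dist'],float))[0].reshape(-1,2)
def grab(name,fn):
    s=manip.get_state(); im=manip.get_image(name)
    cv2.imwrite('pics/'+fn,cv2.cvtColor(im,cv2.COLOR_RGB2BGR)); json.dump({k:np.array(v).tolist() for k,v in s.items()},open('pics/'+fn+'.json','w'))
    return im,s
E
python3 - <<'E'
from h import *
for n in('scene','top'): grab(n,n+'0.png'); print(n,ray(n,[[320,200]]))
s=manip.get_state();print(s['position'],s['ee_rot'],s['clock'],s['width'])
print(manip.camera_params('wrist'))
E
```

```text
pics
scene (array([-0.33629723,  0.82407604,  1.34146962]), array([[ 0.51486711, -0.45890066, -0.72417433]]))
top (array([0.45740579, 0.02919307, 1.31849492]), array([[ 7.27430211e-02,  2.44787326e-06, -9.97413192e-01]]))
[ 0.24931254 -0.51761175  0.23851622] [-8.40454641e-04  9.74934736e-01  2.22489433e-01 -8.55914694e-05] 0.1 0.08544507528838688
{'fx': 298.9799530120185, 'fy': 298.9799530120185, 'cx': 324.4708836066467, 'cy': 202.4124157203288, 'dist': array([-0.04863307,  0.        ,  0.        ,  0.        ,  0.        ]), 'tool_from_camera': array([[-4.74446696e-04, -9.47760636e-01, -3.18982057e-01,
         8.24566241e-02],
       [ 9.99999765e-01, -2.91948789e-04, -6.19937739e-04,
         1.33019951e-03],
       [ 4.94426160e-04, -3.18982276e-01,  9.47760552e-01,
        -1.35556133e-01],
       [ 0.00000000e+00,  0.00000000e+00,  0.00000000e+00,
         1.00000000e+00]])}
```

View pics/scene0.png

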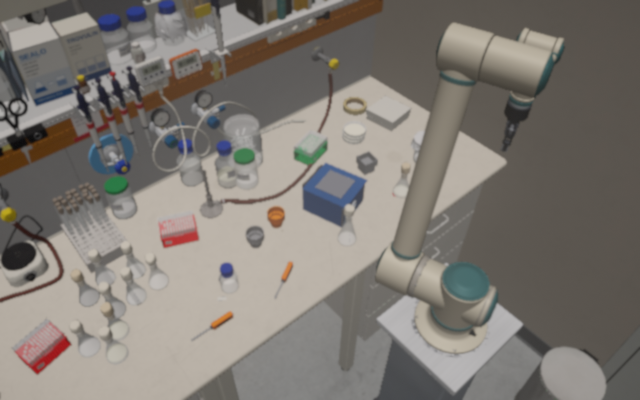

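View pics/top0.png

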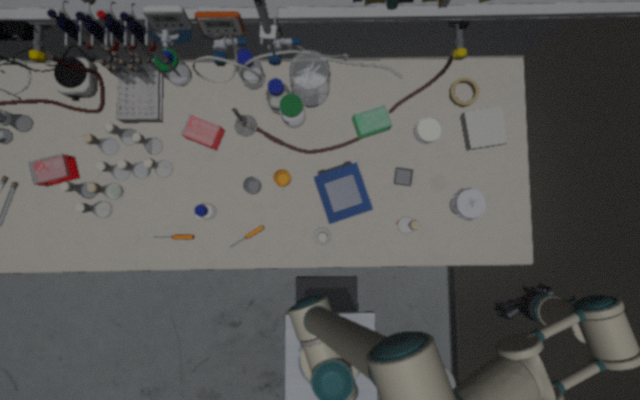

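The views show the case at top (343,192), the grey round cup at (252,185) and the orange cup beside it at (283,178). The two pins are at (248,236) and (175,237), with the right-hand one as the target. The tall flask is at (322,237), the flask at (408,225) and the square cup at (403,177).

```bash
python3 - <<'E'
from h import *
im=cv2.imread('pics/top0.png'); hsv=cv2.cvtColor(im,cv2.COLOR_BGR2HSV)
def blobs(h0,h1,s,v,x0=0,y0=0,x1=640,y1=400,mn=15):
    m=cv2.inRange(hsv,(h0,s,v),(h1,255,255)); k=np.zeros_like(m);k[y0:y1,x0:x1]=m[y0:y1,x0:x1]
    return [c for c in cv2.findContours(k,cv2.RETR_EXTERNAL,cv2.CHAIN_APPROX_NONE)[0] if cv2.contourArea(c)>mn]
print('px/m',np.diff(proj('top',[[.5,0,0],[.5,.1,0]]),axis=0))
for c in blobs(5,22,120,120,140,150,310,260):
    r=cv2.minAreaRect(c); b=cv2.boxPoints(r); print('orange',r[0],onz('top',[r[0]],.02)[0].round(3),np.round(r[1],1),onz('top',b,.02)[:,:2].round(3).tolist())
for c in blobs(100,125,100,60,300,140,390,240):
    r=cv2.minAreaRect(cv2.convexHull(c)); b=cv2.boxPoints(r);P=onz('top',b,.106); print('blue',cv2.contourArea(c),r,P[:,:2].round(3).tolist(),P.mean(0), np.linalg.norm(np.diff(P,axis=0),axis=1))
for n,p,z in (('cup',(252,185),.06),('tall base',(322,237),.1),('flask',(408,225),.1),('sq',(403,177),.06),('bottle',(204,211),.1),('tipR',(231,246),.012)): print(n,onz('top',[p],z)[0].round(3))
cv2.imwrite('pics/crop0.png',cv2.resize(im[140:260,140:440],(800,320),interpolation=cv2.INTER_CUBIC))
E
```

```text
px/m [[-27.72188146   0.40953302]]
orange (182.0, 236.5) [0.43  0.517 0.02 ] [ 3. 18.] [[0.436, 0.549], [0.435, 0.486], [0.424, 0.486], [0.425, 0.549]]
orange (254.34332275390625, 231.5579376220703) [0.444 0.263 0.02 ] [ 3.7 18.9] [[0.432, 0.295], [0.466, 0.238], [0.455, 0.231], [0.421, 0.288]]
orange (282.2500305175781, 177.75001525878906) [0.634 0.163 0.02 ] [14.1 14.8] [[0.633, 0.199], [0.671, 0.162], [0.634, 0.126], [0.597, 0.164]]
blue 2073.5 ((342.6500244140625, 191.95001220703125), (49.64775466918945, 44.27188491821289), 71.56504821777344) [[0.629, 0.049], [0.674, -0.093], [0.515, -0.141], [0.471, -0.001]] [ 0.57196185 -0.0466376   0.106     ] [0.14832407 0.16602504 0.14715088]
cup [0.605 0.263 0.06 ]
tall base [0.423 0.024 0.1  ]
flask [ 0.459 -0.263  0.1  ]
sq [ 0.625 -0.26   0.06 ]
bottle [0.515 0.415 0.1  ]
tipR [0.394 0.347 0.012]
```

View pics/crop0.png

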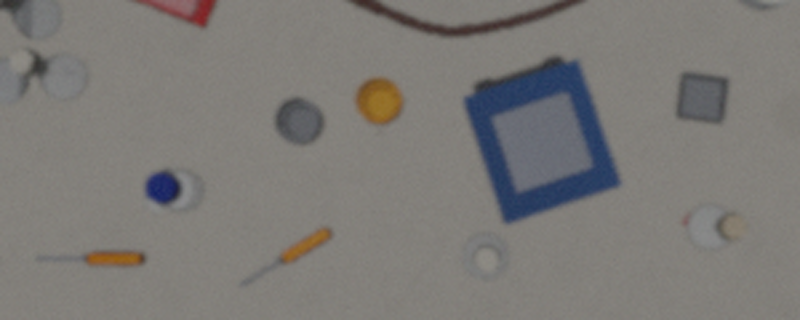

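```bash
cat >> h.py <<'E'
def yaw(s):
    q=s['ee_rot'];from scipy.spatial.transform import Rotation as Ro
    R=Ro.from_quat([q[1],q[2],q[3],q[0]]).as_matrix(); return np.degrees(np.arctan2(R[1,0],R[0,0])),R
def go(P,yw=None):
    s=manip.get_state();y,R=yaw(s);d=R.T@(np.array(P)-s['position'])
    dy=0 if yw is None else (yw-y+180)%360-180
    print('go',(d/.8).round(4).tolist(),round(-dy/120,4),'| m',np.linalg.norm(d).round(3),'deg',round(dy,1),'now',np.round(s['position'],4),round(y,2),'q',np.round(s['qpos'],2),'t',round(s['clock'],2))
E
python3 -c "
from h import *
go([.43,.285,.22],120)"
```

```text
go [0.6387, -0.8059, 0.0246] -0.7857 | m 0.823 deg 94.3 now [ 0.2493 -0.5176  0.2385] 25.71 q [-1.24  0.28  1.51  0.    1.36 -0.12] t 0.1
```

Call:
move_arm:
  deltas:
    - [[0.6387,-0.8059,0,0,-1],[0.6387,-0.8059,0,0,-1],[0.6387,-0.8059,0,-0.1,-1],[0.6387,-0.8059,0,-0.2,-1],[0.6387,-0.8059,0,-0.3,-1],[0.6387,-0.8059,0,-0.4,-1],[0.6387,-0.8059,0,-0.5,-1],[0.6387,-0.8059,0,-0.6,-1],[0.6387,-0.8059,0,-0.7857,-1],[0.6387,-0.8059,0,-0.7857,-1],[0.6387,-0.8059,0,-0.7857,-1],[0.6387,-0.8059,0.0246,-0.7857,-1]]

```text
clock: 1.3
position: [0.3813, 0.0692, 0.236]
ee_rot: [0.001, 0.559, 0.829, 0.0]
contact_force: [0.7, -1.4, 0.6]
width: 0.0851
gripper_force: 0.0
```

```bash
python3 -c "
from h import *
go([.43,.285,.22],120)"
```

```text
go [0.2273, 0.1576, 0.02] -0.0665 | m 0.222 deg 8.0 now [0.3813 0.0692 0.236 ] 112.02 q [-0.   -0.01  1.86 -0.    1.29 -0.38] t 1.3
```

Call:
move_arm:
  deltas:
    - [[0.2273,0.1576,0.02,-0.0665,-1],[0.2273,0.1576,0.02,-0.0665,-1],[0.2273,0.1576,0.02,-0.0665,-1],[0.2273,0.1576,0.02,-0.0665,-1],[0.2273,0.1576,0.02,-0.0665,-1],[0.2273,0.1576,0.02,-0.0665,-1],[0.2273,0.1576,0.02,-0.0665,-1]]

```text
clock: 2.0
position: [0.4306, 0.2824, 0.219]
ee_rot: [-0.0, 0.502, 0.865, -0.001]
contact_force: [-0.2, 1.2, -0.3]
width: 0.0851
gripper_force: 0.0
```

```bash
python3 - <<'E'
from h import *
im,s=grab('wrist','w1.png'); go([.43,.285,.22],120)
hsv=cv2.cvtColor(im,cv2.COLOR_RGB2HSV); m=cv2.inRange(hsv,(5,120,80),(22,255,255))
for c in cv2.findContours(m,cv2.RETR_EXTERNAL,cv2.CHAIN_APPROX_NONE)[0]:
    if cv2.contourArea(c)>100: r=cv2.minAreaRect(c);print(r,onz('wrist',[r[0]],.024,s),onz('wrist',cv2.boxPoints(r),.024,s)[:,:2].round(4).tolist())
E
```

```text
go [0.0039, 0.0013, -0.0009] -0.003 | m 0.003 deg 0.4 now [0.4306 0.2818 0.2193] 119.64 q [ 0.44  0.2   1.66 -0.    1.28 -0.07] t 2.05
((408.8028259277344, 336.14642333984375), (32.46951675415039, 50.94777297973633), 11.768289566040039) [[0.64535125 0.14299624 0.024     ]] [[0.6417, 0.0957], [0.6048, 0.1753], [0.649, 0.1873], [0.69, 0.1075]]
((325.5, 196.5), (57.0, 13.0), 90.0) [[0.44302222 0.2626672  0.024     ]] [[0.42, 0.2882], [0.4327, 0.2954], [0.4675, 0.2355], [0.454, 0.2277]]
((426.5, 5.5), (11.0, 19.0), 90.0) [[0.4316062  0.48150434 0.024     ]] [[0.4209, 0.4807], [0.4369, 0.4903], [0.4425, 0.4823], [0.4263, 0.4727]]
```

View pics/w1.png

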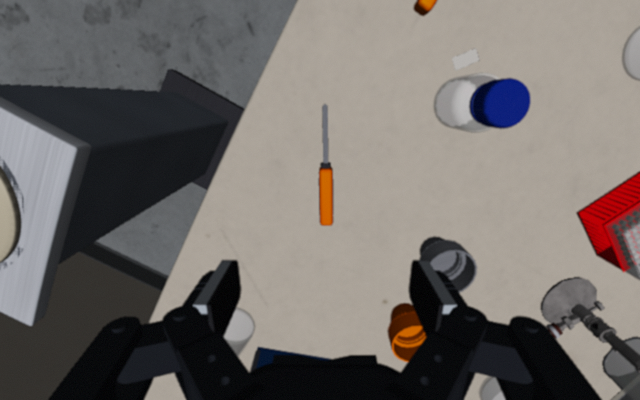

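The wrist view shows the target pin's handle from (326,225) to (326,163), with its tip at (325,104), lined up with tool x.

```bash
python3 - <<'E'
from h import *
s=json.load(open('pics/w1.png.json')); s={k:np.array(v) for k,v in s.items()}
tip=onz('wrist',[[325,104]],.012,s)[0]; h=np.array([.443,.2627]); d=tip[:2]-h; print(tip,np.linalg.norm(d),np.degrees(np.arctan2(d[1],d[0])))
u=d/np.linalg.norm(d); g=h-u*.003; print(g)
go([*g,.06],120); go([*g,.010],120)
E
```

```text
[0.39182664 0.35120281 0.012     ] 0.10223237878587711 120.03700248881735
[0.44450168 0.26010289]
go [-0.032, 0.002, 0.1991] -0.003 | m 0.161 deg 0.4 now [0.4306 0.2818 0.2193] 119.64 q [ 0.44  0.2   1.66 -0.    1.28 -0.07] t 2.05
go [-0.0319, 0.0022, 0.2616] -0.003 | m 0.211 deg 0.4 now [0.4306 0.2818 0.2193] 119.64 q [ 0.44  0.2   1.66 -0.    1.28 -0.07] t 2.05
```

Call:
move_arm:
  deltas:
    - [[-0.032,0.002,0.06,-0.003,-1],[-0.032,0.002,0.12,-0.003,-1],[-0.032,0.002,0.18,-0.003,-1],[-0.032,0.002,0.22,-0.003,-1],[-0.032,0.002,0.245,-0.003,-1],[-0.032,0.002,0.2616,-0.003,-1],[-0.032,0.002,0.2616,-0.003,-1],[-0.032,0.002,0.2616,-0.003,0],[-0.032,0.002,0.2616,-0.003,1],[-0.032,0.002,0.2616,-0.003,1],[-0.032,0.002,0.2616,-0.003,1],[-0.032,0.002,0.2616,-0.003,1]]
  squeeze: 60

```text
clock: 3.25
position: [0.4457, 0.2614, 0.0112]
ee_rot: [0.0, 0.5, 0.866, 0.0]
contact_force: [2.6, 0.7, -0.4]
width: 0.0148
gripper_force: 59.0
```

Call:
move_arm:
  deltas:
    - [[0,0,0,0,1],[0,0,0,0,1],[0,0,0,0,1],[0,0,0,0,1]]

```text
clock: 3.65
position: [0.4457, 0.2614, 0.0111]
ee_rot: [0.0, 0.5, 0.866, 0.0]
contact_force: [-1.9, -1.4, 6.2]
width: 0.0146
gripper_force: 60.0
```

```bash
python3 -c "
from h import *
go([.30,.20,.25],60)"
```

```text
go [0.0245, -0.1958, -0.2988] 0.5001 | m 0.286 deg -60.0 now [0.4457 0.2614 0.0111] 120.02 q [ 0.4   0.43  1.94 -0.    0.78 -0.13] t 3.65
```

Call:
move_arm:
  deltas:
    - [[0,0,-0.03,0,1],[0,0,-0.09,0,1],[0,0,-0.15,0,1],[0,0,-0.2,0,1],[0,0,-0.26,0,1],[0,0,-0.3,0,1],[0,0,-0.3,0,1]]

```text
clock: 4.35
position: [0.4478, 0.2624, 0.2555]
ee_rot: [0.003, 0.5, 0.866, 0.004]
contact_force: [1.0, 0.3, -0.3]
width: 0.0149
gripper_force: 59.1
```

```bash
python3 -c "
from h import *
go([.36,-.11,.25],17.5)"
```

```text
go [-0.3482, -0.328, 0.0039] 0.8543 | m 0.383 deg -102.5 now [0.4478 0.2624 0.2555] 120.01 q [ 0.4   0.18  1.6  -0.    1.36 -0.13] t 4.35
```

Call:
move_arm:
  deltas:
    - [[-0.04,-0.04,0.004,0.07,1],[-0.08,-0.07,0.004,0.14,1],[-0.11,-0.1,0.004,0.21,1],[-0.14,-0.13,0.004,0.28,1],[-0.18,-0.17,0.004,0.35,1],[-0.21,-0.2,0.004,0.42,1],[-0.24,-0.23,0.004,0.49,1],[-0.27,-0.26,0.004,0.56,1],[-0.31,-0.29,0.004,0.63,1],[-0.34,-0.32,0.004,0.7,1],[-0.348,-0.328,0.004,0.77,1],[-0.348,-0.328,0.004,0.84,1]]

```text
clock: 5.55
position: [0.356, -0.1123, 0.2457]
ee_rot: [-0.001, 0.987, 0.162, -0.001]
contact_force: [-0.6, 0.8, -0.7]
width: 0.0144
gripper_force: 59.1
```

```bash
python3 - <<'E'
from h import *
go([.36,-.11,.25],17.5)
im,s=grab('wrist','w2.png')
E
```

```text
go [0.0056, -0.0011, -0.0054] 0.0097 | m 0.006 deg -1.2 now [ 0.356  -0.1123  0.2457] 18.66 q [-0.49 -0.04  1.86 -0.    1.32  0.75] t 5.55
```

View pics/w2.png

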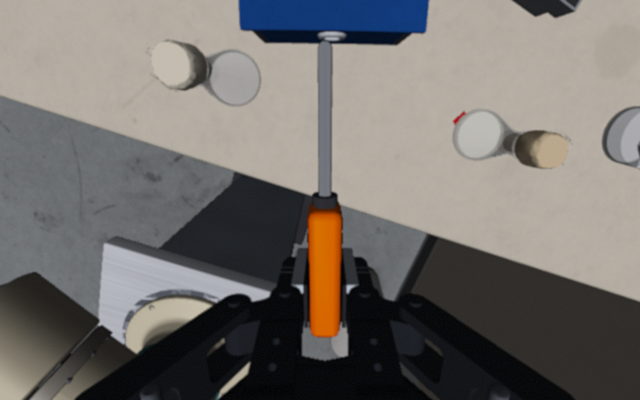

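The wrist view shows the bushing at (332,36), the lid's front edge from (241,29) to (426,32), and the rod tip at (324,42).

```bash
python3 - <<'E'
from h import *
s=json.load(open('pics/w2.png.json')); s={k:np.array(v) for k,v in s.items()}
im=cv2.imread('pics/w2.png');hsv=cv2.cvtColor(im,cv2.COLOR_BGR2HSV)
m=cv2.inRange(hsv,(100,120,25),(125,255,255)); 
# lower edge of bright lid/top and dark face, by column
e=[]; t=[]
for x in list(range(275,312))+list(range(352,392)):
    col=np.where(m[:60,x])[0]; e.append((x,col.max()+.5))
    v=hsv[:60,x,2].astype(int); 
    t.append((x,np.argmin(np.diff(v[20:40]))+20.5))
e=np.array(e);t=np.array(t); fe=np.polyfit(*e.T,1); ft=np.polyfit(*t.T,1);print('bottom edge',fe,'top edge',ft)
for f,z in((fe,0.),(ft,.1)):
    P=onz('wrist',[[280,np.polyval(f,280)],[390,np.polyval(f,390)]],z,s); d=P[0]-P[1];print(z,P.round(4).tolist(),'front normal yaw',np.degrees(np.arctan2(-d[0],d[1])))
g=cv2.inRange(hsv,(0,0,90),(180,90,255))[25:45,312:352]; ys,xs=np.where(g); print('bush',xs.min()+312,xs.max()+312,ys.min()+25,ys.max()+25)
print('hole approx',onz('wrist',[[332,36]],.05,s)[0])
print('corners z.1',onz('wrist',[[241,29],[427,32]],.103,s).round(4).tolist())
r=onz('wrist',[[324,42],[324,195]],s['position'][2]+.001,s);print('tip,root',r.round(4).tolist(),'len',np.linalg.norm(r[0]-r[1]),'yaw',np.degrees(np.arctan2(*(r[0]-r[1])[[1,0]])),'tool',yaw(s)[0])
E
```

```text
bottom edge [1.31063143e-02 3.76838262e+01] top edge [1.87063320e-02 2.40354359e+01]
0.0 [[0.4817, -0.0164, 0.0], [0.5211, -0.1372, 0.0]] front normal yaw 18.026058432954308
0.1 [[0.4785, -0.0323, 0.1], [0.5068, -0.1207, 0.1]] front normal yaw 17.74176973499848
bush 312 351 31 44
hole approx [ 0.49673053 -0.0735223   0.05      ]
corners z.1 [[0.4681, -0.0018, 0.103], [0.5159, -0.1499, 0.103]]
tip,root [[0.4569, -0.0793, 0.2467], [0.3952, -0.1001, 0.2467]] len 0.0651606812292203 yaw 18.608716078327827 tool 18.662705935715366
```

```bash
python3 -c "
from h import *
go([.3734,-.1127,.12],17.8);go([.3734,-.1127,.049],17.8)"
```

```text
go [0.0203, 0.0086, 0.1571] 0.0059 | m 0.127 deg -0.7 now [ 0.3561 -0.1115  0.2457] 18.51 q [-0.49 -0.04  1.86 -0.    1.32  0.76] t 5.6
go [0.0205, 0.0088, 0.2458] 0.0059 | m 0.197 deg -0.7 now [ 0.3561 -0.1115  0.2457] 18.51 q [-0.49 -0.04  1.86 -0.    1.32  0.76] t 5.6
```

Call:
move_arm:
  deltas:
    - [[0.0203,0.0086,0.05,0.006,1],[0.0203,0.0086,0.1,0.006,1],[0.0203,0.0086,0.14,0.006,1],[0.0203,0.0086,0.157,0.006,1],[0.0203,0.0086,0.157,0.006,1],[0.0203,0.0086,0.157,0.006,1]]

```text
clock: 6.2
position: [0.3747, -0.1119, 0.1213]
ee_rot: [-0.0, 0.987, 0.161, -0.0]
contact_force: [-0.3, 0.1, -1.5]
width: 0.0147
gripper_force: 59.1
```

```bash
python3 - <<'E'
from h import *
go([.3734,-.1127,.12],17.8);im,s=grab('wrist','w3.png')
cv2.imwrite('pics/w3c.png',cv2.resize(im[0:110,220:430,::-1],(800,420),interpolation=cv2.INTER_CUBIC))
E
```

```text
go [-0.0018, 0.0004, 0.0017] 0.0065 | m 0.002 deg -0.8 now [ 0.3747 -0.1119  0.1213] 18.58 q [-0.47  0.11  2.05 -0.    0.98  0.78] t 6.2
```

View pics/w3c.png

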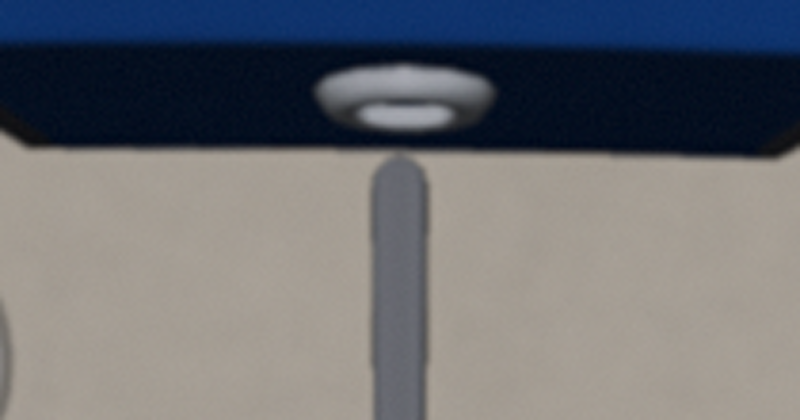

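The crop shows the hole centred at about image px (326,30) and the rod tip at (325,41). They line up within about 1 mm, and the case sits about 0.7° off the tool's yaw.

```bash
python3 - <<'E'
from h import *
s=json.load(open('pics/w3.png.json')); s={k:np.array(v) for k,v in s.items()}
H=onz('wrist',[[326.3,30]],.05,s)[0];T=onz('wrist',[[325,41]],s['position'][2]+.001,s)[0]
y,R=yaw(s);print(H,T,'tool frame H',R.T@(H-s['position']),'T',R.T@(T-s['position']))
E
```

```text
[ 0.49454911 -0.07403588  0.05      ] [ 0.47617617 -0.07933271  0.12232138] tool frame H [0.12576311 0.00233267 0.07121918] T [ 0.10660226  0.00144474 -0.00108625]
```

Call:
move_arm:
  deltas:
    - [[-0.002,0,0.02,0.006,1],[-0.002,0,0.05,0.006,1],[-0.002,0,0.08,0.006,1],[-0.002,0,0.09,0.006,1],[-0.002,0,0.09,0.006,1],[-0.002,0,0.09,0.006,1]]

```text
clock: 6.85
position: [0.3743, -0.1132, 0.0506]
ee_rot: [0.001, 0.988, 0.155, 0.001]
contact_force: [0.5, -0.3, -0.4]
width: 0.0147
gripper_force: 59.1
```

```bash
python3 - <<'E'
from h import *
go([.3734,-.1127,.049],17.8)
E
```

```text
go [-0.0009, -0.001, 0.002] -0.0002 | m 0.002 deg 0.0 now [ 0.3743 -0.1132  0.0506] 17.78 q [-0.47  0.22  2.16 -0.    0.77  0.79] t 6.85
```

Call:
move_arm:
  deltas:
    - [[0,0,0.001,0,1],[0.0125,0,0.001,0,1],[0.02,0,0.001,0,1],[0.0275,0,0.001,0,1],[0.035,0,0.001,0,1],[0.0425,0,0.001,0,1],[0.047,0,0.001,0,1],[0.047,0,0.001,0,1],[0.047,0,0.001,0,1]]

```text
clock: 7.75
position: [0.4089, -0.1012, 0.0487]
ee_rot: [-0.0, 0.988, 0.154, -0.0]
contact_force: [0.1, -0.2, -1.2]
width: 0.0147
gripper_force: 59.1
```

Call:
move_arm:
  deltas:
    - [[0.008,0,0,0,1],[0.012,0,0,0,1],[0.016,0,0,0,1],[0.02,0,0,0,1],[0.02,0,0,0,1]]

```text
clock: 8.25
position: [0.4236, -0.0962, 0.0485]
ee_rot: [-0.0, 0.988, 0.155, -0.001]
contact_force: [-4.9, -1.8, -0.2]
width: 0.0149
gripper_force: 59.3
```

Call:
move_arm:
  deltas:
    - [[-0.03,0,0,0,1],[-0.08,0,0,0,1],[-0.12,0,0,0,1],[-0.14,0,0,0,1],[-0.14,0,0,0,1],[-0.14,0,0,0,1],[-0.14,0,0,0,1],[-0.14,0,0,0,1],[-0.14,0,0,0,1],[-0.14,0,0,0,1],[-0.14,0,0,0,1],[-0.14,0,0,0,1]]

```text
clock: 9.45
position: [0.3178, -0.1305, 0.0488]
ee_rot: [0.0, 0.988, 0.154, -0.0]
contact_force: [0.6, -0.3, -0.3]
width: 0.0148
gripper_force: 59.1
```

```bash
python3 - <<'E'
from h import *
im,s=grab('scene','s2.png');go([.33,-.20,.02],17.8)
cv2.imwrite('pics/s2c.png',cv2.resize(im[120:270,220:460,::-1],(800,500),interpolation=cv2.INTER_CUBIC))
E
```

```text
go [-0.0119, 0.0874, 0.036] -0.0003 | m 0.076 deg 0.0 now [ 0.3177 -0.1305  0.0488] 17.77 q [-0.59  0.16  2.25 -0.    0.73  0.67] t 9.5
```

View pics/s2c.png

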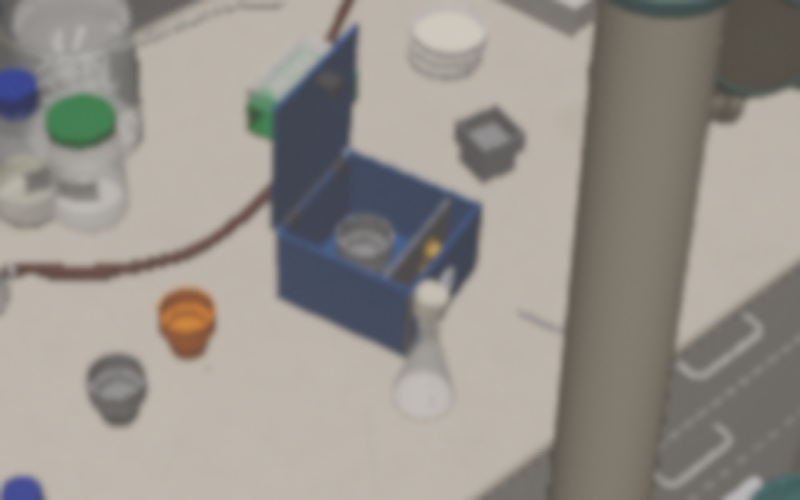

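The lid is open, the cup can be seen in the bay, and the tall flask is still standing. Next I'll lay the pin on the bench in front of the case.

```bash
python3 - <<'E'
from h import *
print('bench edge',onz('top',[(250,266),(500,266)],0),onz('top',[(330,263)],0)); go([.38,-.125,.012],-12)
E
```

```text
bench edge [[ 0.32103355  0.28243558  0.        ]
 [ 0.3079561  -0.60989982  0.        ]] [[ 0.32712932 -0.00328692  0.        ]]
go [0.0762, 0.0172, 0.046] 0.248 | m 0.073 deg -29.8 now [ 0.3177 -0.1305  0.0488] 17.77 q [-0.59  0.16  2.25 -0.    0.73  0.67] t 9.5
```

Call:
move_arm:
  deltas:
    - [[0.02,0.01,0,0.06,1],[0.05,0.019,0,0.12,1],[0.082,0.019,0,0.18,1],[0.082,0.019,0,0.248,1],[0.082,0.019,0.02,0.248,1],[0.082,0.019,0.035,0.248,1],[0.082,0.019,0.043,0.248,1],[0.082,0.019,0.046,0.248,1],[0.082,0.019,0.046,0.248,1],[0.082,0.019,0.046,0.248,1]]

```text
clock: 10.5
position: [0.3852, -0.1253, 0.0123]
ee_rot: [0.0, 0.995, -0.105, 0.0]
contact_force: [-0.4, -0.4, -1.2]
width: 0.0146
gripper_force: 59.2
```

Call:
move_arm:
  deltas:
    - [[0,0,0.0005,0,0.5],[0,0,0.0005,0,0],[0,0,0.0005,0,-0.5],[0,0,0.0005,0,-0.5],[0,0,0.0005,0,-0.5],[0,0,-0.03,0,-0.5],[0,0,-0.09,0,-0.5],[0,0,-0.15,0,-0.6],[0,0,-0.21,0,-0.7],[0,0,-0.27,0,-0.8],[0,0,-0.3,0,-1],[0,0,-0.3,0,-1]]

```text
clock: 11.7
position: [0.3869, -0.1261, 0.2559]
ee_rot: [0.002, 0.995, -0.105, 0.004]
contact_force: [1.6, -0.3, 0.0]
width: 0.0854
gripper_force: 0.0
```

```bash
python3 - <<'E'
from h import *
im,s=grab('wrist','w4.png')
hsv=cv2.cvtColor(im,cv2.COLOR_RGB2HSV); m=cv2.inRange(hsv,(5,120,80),(22,255,255))
for c in cv2.findContours(m,cv2.RETR_EXTERNAL,cv2.CHAIN_APPROX_NONE)[0]:
    if cv2.contourArea(c)>100: r=cv2.minAreaRect(c);print(r,onz('wrist',[r[0]],.024,s))
go([.588,.24,.25],150)
go([.49,.1,.25],100)
E
```

```text
((323.5, 171.5), (53.0, 11.0), 90.0) [[ 0.38919759 -0.12657523  0.024     ]]
((17.780000686645508, 22.040000915527344), (30.688434600830078, 46.527626037597656), 8.130102157592773) [[0.63852075 0.1825866  0.024     ]]
go [0.1526, -0.4993, 0.0044] -1.35 | m 0.418 deg 162.0 now [ 0.3855 -0.1254  0.2535] -12.0 q [-0.49  0.    1.8  -0.    1.33  1.29] t 11.75
go [0.0691, -0.3027, 0.0043] -0.9333 | m 0.248 deg 112.0 now [ 0.3855 -0.1254  0.2535] -12.0 q [-0.49  0.    1.8  -0.    1.33  1.29] t 11.75
```

Call:
move_arm:
  deltas:
    - [[0.02,-0.05,0.004,-0.07,-1],[0.04,-0.1,0.004,-0.14,-1],[0.06,-0.15,0.004,-0.21,-1],[0.07,-0.2,0.004,-0.28,-1],[0.08,-0.25,0.004,-0.35,-1],[0.09,-0.3,0.004,-0.42,-1],[0.1,-0.35,0.004,-0.49,-1],[0.12,-0.4,0.004,-0.56,-1],[0.14,-0.45,0.004,-0.63,-1],[0.1526,-0.5,0.004,-0.7,-1],[0.1526,-0.5,0.004,-0.77,-1],[0.1526,-0.5,0.004,-0.84,-1]]

```text
clock: 12.95
position: [0.5866, 0.242, 0.2451]
ee_rot: [-0.001, 0.712, 0.703, -0.003]
contact_force: [-0.0, -0.3, -0.8]
width: 0.0852
gripper_force: 0.0
```

```bash
python3 -c "
from h import *
go([.605,.263,.22],150)"
```

```text
go [0.0266, 0.0228, 0.0312] -0.5061 | m 0.038 deg 60.7 now [0.5866 0.242  0.2451] 89.26 q [ 0.28  0.37  1.36 -0.    1.43  0.29] t 12.95
```

Call:
move_arm:
  deltas:
    - [[0.0266,0.0228,0.0312,-0.07,-1],[0.0266,0.0228,0.0312,-0.14,-1],[0.0266,0.0228,0.0312,-0.21,-1],[0.0266,0.0228,0.0312,-0.28,-1],[0.0266,0.0228,0.0312,-0.35,-1],[0.0266,0.0228,0.0312,-0.42,-1],[0.0266,0.0228,0.0312,-0.49,-1],[0.0266,0.0228,0.0312,-0.506,-1],[0.0266,0.0228,0.0312,-0.506,-1]]

```text
clock: 13.85
position: [0.605, 0.2614, 0.2211]
ee_rot: [-0.002, 0.263, 0.965, -0.001]
contact_force: [-0.6, -0.3, -0.1]
width: 0.0856
gripper_force: 0.0
```

```bash
python3 - <<'E'
from h import *
im,s=grab('wrist','w5.png'); go([.605,.263,.22],150)
E
```

```text
go [0.0012, 0.0016, 0.0019] -0.0044 | m 0.002 deg 0.5 now [0.6052 0.2614 0.2215] 149.47 q [ 0.3   0.41  1.34 -0.    1.39 -0.74] t 13.9
```

View pics/w5.png

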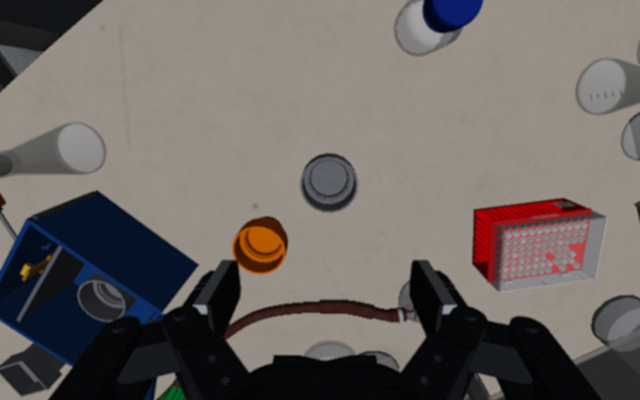

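The round cup's rim is centred at about (329,183), about 28 px in radius. The orange cup is at (260,245), and the cup in the case at about (103,299).

```bash
python3 - <<'E'
from h import *
s=json.load(open('pics/w5.png.json')); s={k:np.array(v) for k,v in s.items()}
im=cv2.imread('pics/w5.png');b=cv2.medianBlur(im,3)[140:225,285:375]
bg=np.median(b[:8].reshape(-1,3),0); lab=np.abs(b.astype(int)-bg).max(2); m=(lab>38).astype(np.uint8)
c=max(cv2.findContours(m,cv2.RETR_EXTERNAL,cv2.CHAIN_APPROX_NONE)[0],key=cv2.contourArea)
e=cv2.fitEllipse(cv2.convexHull(c)); print(e)
(x,y)=np.array(e[0])+[285,140]; bb=cv2.boundingRect(c);print(bb)
P=onz('wrist',[[x,y],[285+bb[0],y],[285+bb[0]+bb[2],y]],.06,s);print(P.round(4).tolist(),np.linalg.norm(P[1]-P[2]))
P=P[0]; go([P[0],P[1],.046],150)
E
```

```text
((43.65007781982422, 42.43477249145508), (57.314205169677734, 59.5782470703125), 179.33892822265625)
(15, 13, 58, 60)
[[0.604, 0.2658, 0.06], [0.5891, 0.2405, 0.06], [0.6193, 0.2917, 0.06]] 0.059435458407130874
go [0.0034, 0.0047, 0.2194] -0.0044 | m 0.176 deg 0.5 now [0.6052 0.2614 0.2215] 149.47 q [ 0.3   0.41  1.34 -0.    1.39 -0.74] t 13.9
```

Call:
move_arm:
  deltas:
    - [[0.0034,0.0047,0.05,-0.004,-1],[0.0034,0.0047,0.11,-0.004,-1],[0.0034,0.0047,0.16,-0.004,-1],[0.0034,0.0047,0.19,-0.004,-1],[0.0034,0.0047,0.21,-0.004,-1],[0.0034,0.0047,0.222,-0.004,-1],[0.0034,0.0047,0.222,-0.004,-1],[0.0034,0.0047,0.222,-0.004,-0.6],[0.0034,0.0047,0.222,-0.004,1],[0.0034,0.0047,0.222,-0.004,1],[0.0034,0.0047,0.222,-0.004,1],[0.0034,0.0047,0.222,-0.004,1]]
  squeeze: 35

```text
clock: 15.1
position: [0.6067, 0.2666, 0.0478]
ee_rot: [0.001, 0.259, 0.966, 0.001]
contact_force: [-0.5, -0.9, 5.9]
width: 0.0581
gripper_force: 38.1
```

Call:
move_arm:
  deltas:
    - [[0,0,0,0,1],[0,0,0,0,1],[0,0,-0.04,0,1],[0,0,-0.08,0,1],[0,0,-0.13,0,1],[0,0,-0.18,0,1],[0,0,-0.23,0,1],[0,0,-0.28,0,1],[0,0,-0.33,0,1],[0,0,-0.33,0,1]]

```text
clock: 16.1
position: [0.6079, 0.2672, 0.3173]
ee_rot: [0.005, 0.259, 0.966, 0.003]
contact_force: [0.5, 0.2, -0.3]
width: 0.0574
gripper_force: 38.3
```

```bash
python3 - <<'E'
from h import *
s=json.load(open('pics/w5.png.json')); s={k:np.array(v) for k,v in s.items()}
im=cv2.imread('pics/w5.png')
go([.5907,-.0431,.317],197.8)
go([.605,.15,.317],197.8)
print('w5 rim',onz('wrist',[[102,299]],.066,s))
cv2.imwrite('pics/w5c.png',cv2.resize(im[250:350,50:170],(720,600),interpolation=cv2.INTER_CUBIC))
E
```

```text
go [-0.1753, -0.3467, -0.0015] -0.3983 | m 0.311 deg 47.8 now [0.6079 0.2672 0.3173] 150.0 q [ 0.31  0.38  1.16  0.    1.59 -0.74] t 16.1
go [-0.0701, -0.1287, -0.0003] -0.3983 | m 0.117 deg 47.8 now [0.6079 0.2672 0.3173] 150.0 q [ 0.31  0.38  1.16  0.    1.59 -0.74] t 16.1
w5 rim [[ 0.58864041 -0.03966379  0.066     ]]
```

View pics/w5c.png

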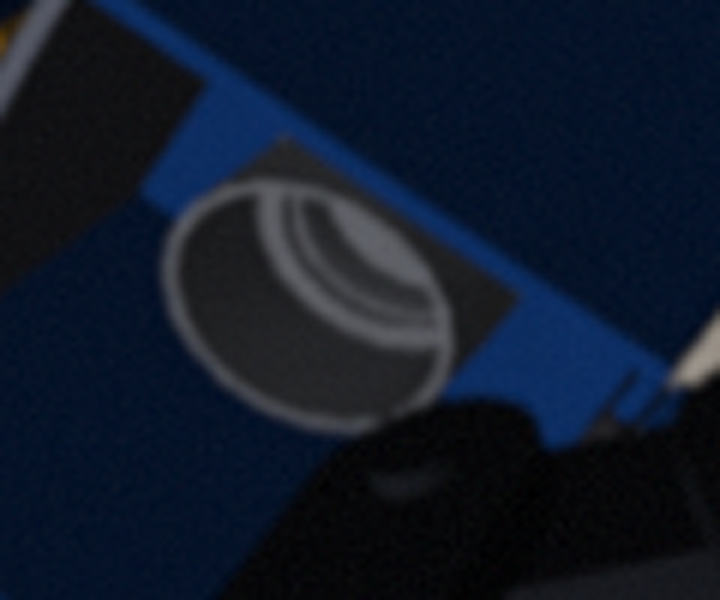

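The stack cup's rim ellipse centres at about image px (101,301).

```bash
python3 - <<'E'
from h import *
s=json.load(open('pics/w5.png.json')); s={k:np.array(v) for k,v in s.items()}
P=onz('wrist',[[101.2,300.8]],.066,s); print(P)
im,_=grab('top','t3.png'); hsv=cv2.cvtColor(im,cv2.COLOR_RGB2HSV)
print(proj('top',[[.5907,-.0431,.066]]))
E
```

```text
[[ 0.59003118 -0.0424932   0.066     ]]
[[340.81226612 187.54830186]]
```

Call:
move_arm:
  deltas:
    - [[-0.02,-0.04,-0.002,-0.04,1],[-0.05,-0.09,-0.002,-0.1,1],[-0.07,-0.14,-0.002,-0.16,1],[-0.1,-0.19,-0.002,-0.22,1],[-0.12,-0.24,-0.002,-0.28,1],[-0.15,-0.29,-0.002,-0.34,1],[-0.1753,-0.33,-0.002,-0.398,1],[-0.1753,-0.3467,-0.002,-0.398,1],[-0.1753,-0.3467,-0.002,-0.398,1],[-0.1753,-0.3467,-0.002,-0.398,1]]

```text
clock: 17.15
position: [0.5879, -0.0429, 0.3109]
ee_rot: [-0.001, -0.154, 0.988, 0.001]
contact_force: [0.3, -0.3, -0.3]
width: 0.058
gripper_force: 38.3
```

```bash
python3 - <<'E'
from h import *
im,s=grab('wrist','w6.png'); go([.5907,-.0431,.2],197.8)
E
```

```text
go [-0.0028, -0.002, 0.139] -0.0001 | m 0.111 deg 0.0 now [ 0.5882 -0.0424  0.3112] -162.21 q [-0.19  0.27  1.34  0.    1.53 -2.07] t 17.2
```

View pics/w6.png

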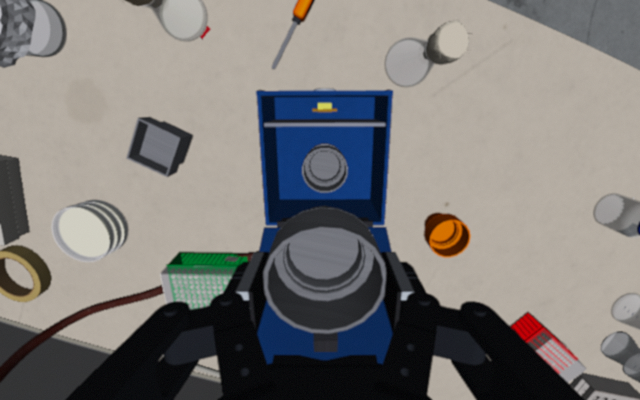

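The wrist view shows the stack cup's rim at about (325,169) in the open case, and the held cup's rim at about (325,278), upright and centred in the grip. The pin lies on the bench at (295,30).

```bash
python3 - <<'E'
from h import *
s=json.load(open('pics/w6.png.json')); s={k:np.array(v) for k,v in s.items()}
S=onz('wrist',[[325,169.5],[302,169.5],[348,169.5]],.066,s); print('stack',S.round(4).tolist(),np.linalg.norm(S[1]-S[2]))
y,R=yaw(s)
for c in(.044,.047): 
    H=onz('wrist',[[325.5,279],[265,279],[386,279]],s['position'][2]+.06-c,s);print(c,'held tool',(R.T@(H[0]-s['position'])).round(4),np.linalg.norm(H[1]-H[2]))
print('stack tool',R.T@(S[0]-s['position']))
E
```

```text
stack [[0.5891, -0.0424, 0.066], [0.5982, -0.0708, 0.066], [0.5801, -0.014, 0.066]] 0.05961774715179911
0.044 held tool [ 0.004  -0.0008 -0.016 ] 0.05622554665130339
0.047 held tool [ 0.002  -0.0008 -0.013 ] 0.05763540986624884
stack tool [-0.00161473 -0.00042713  0.24489822]
```

Call:
move_arm:
  deltas:
    - [[-0.0016,-0.0006,0.04,0,1],[-0.0016,-0.0006,0.09,0,1],[-0.0016,-0.0006,0.14,0,1],[-0.0016,-0.0006,0.18,0,1],[-0.0016,-0.0006,0.21,0,1],[-0.0016,-0.0006,0.225,0,1],[-0.0016,-0.0006,0.24,0,1],[-0.0016,-0.0006,0.25,0,1],[-0.0016,-0.0006,0.26,0,1],[-0.0016,-0.0006,0.265,0,1],[-0.0016,-0.0006,0.265,0,1]]

```text
clock: 18.3
position: [0.5898, -0.0441, 0.0997]
ee_rot: [-0.0, -0.154, 0.988, -0.0]
contact_force: [0.4, -0.3, -0.8]
width: 0.0582
gripper_force: 38.3
```

```bash
python3 - <<'E'
from h import *
go([.5895,-.0425,.082],197.8); print(manip.get_state()['contact_force'])
E
```

```text
go [-0.0003, 0.002, 0.0222] -0.0004 | m 0.018 deg 0.1 now [ 0.5898 -0.0441  0.0997] -162.25 q [-0.19  0.41  1.67 -0.    1.06 -2.07] t 18.3
[ 0.4198478  -0.31421976 -0.7965679 ]
```

Call:
move_arm:
  deltas:
    - [[0,0.0012,0.004,0,1],[0,0.0012,0.008,0,1],[0,0.0012,0.012,0,1],[0,0.0012,0.015,0,1],[0,0.0012,0.015,0,1]]

```text
clock: 18.8
position: [0.5892, -0.0431, 0.0874]
ee_rot: [-0.0, -0.154, 0.988, 0.0]
contact_force: [0.2, -0.0, -1.6]
width: 0.0581
gripper_force: 38.3
```

Call:
move_arm:
  deltas:
    - [[0,0,0.003,0,1],[0,0,0.005,0,1],[0,0,0.005,0,1]]

```text
clock: 19.1
position: [0.5894, -0.043, 0.0836]
ee_rot: [-0.0, -0.154, 0.988, 0.0]
contact_force: [-0.5, 0.5, -1.4]
width: 0.0579
gripper_force: 38.3
```

Call:
move_arm:
  deltas:
    - [[0,0,0.0015,0,1],[0,0,0.0025,0,1],[0,0,0.0025,0,1]]

```text
clock: 19.4
position: [0.5895, -0.0428, 0.0821]
ee_rot: [0.0, -0.154, 0.988, 0.0]
contact_force: [-1.0, 1.1, 0.8]
width: 0.0579
gripper_force: 38.5
```

Call:
move_arm:
  deltas:
    - [[0,0,0.0015,0,1],[0,0,0.0025,0,1],[0,0,0.0025,0,1]]

```text
clock: 19.7
position: [0.59, -0.0425, 0.0818]
ee_rot: [0.001, -0.154, 0.988, 0.0]
contact_force: [-2.3, 1.8, 11.8]
width: 0.0579
gripper_force: 39.3
```

Call:
move_arm:
  deltas:
    - [[0,0,-0.001,0,1],[0,0,-0.001,0,-0.5],[0,0,-0.001,0,-0.7],[0,0,-0.001,0,-0.9],[0,0,-0.001,0,-0.9],[0,0,-0.001,0,-0.9],[0,0,-0.01,0,-0.9],[0,0,-0.03,0,-0.9],[0,0,-0.07,0,-0.9],[0,0,-0.13,0,-0.9],[0,0,-0.19,0,-0.9],[0,0,-0.25,0,-0.9]]

```text
clock: 20.9
position: [0.5892, -0.0431, 0.2823]
ee_rot: [0.0, -0.154, 0.988, -0.0]
contact_force: [1.0, -0.4, -1.0]
width: 0.0808
gripper_force: 0.0
```

Call:
move_arm:
  deltas:
    - [[0,0,-0.04,0,-0.9],[0,0,-0.06,0,-0.9],[0,0,-0.06,0,-0.9],[0,0,-0.06,0,-0.9]]

```text
clock: 21.3
position: [0.5892, -0.0431, 0.3276]
ee_rot: [-0.0, -0.154, 0.988, -0.0]
contact_force: [-0.2, 0.2, 0.3]
width: 0.0809
gripper_force: 0.0
```

```bash
python3 - <<'E'
from h import *
im,s=grab('wrist','w7.png'); im2,_=grab('scene','s7.png'); go([.5895,-.0425,.31],197.8)
cv2.imwrite('pics/end.png',np.vstack([cv2.resize(im[60:260,180:470,::-1],(500,345)),cv2.resize(im2[130:250,250:450,::-1],(500,250))]))
E
```

```text
go [-0.0012, 0.0002, 0.0201] -0.0003 | m 0.016 deg 0.0 now [ 0.5887 -0.043   0.3261] -162.24 q [-0.19  0.27  1.31 -0.    1.57 -2.07] t 21.4
```

View pics/end.png

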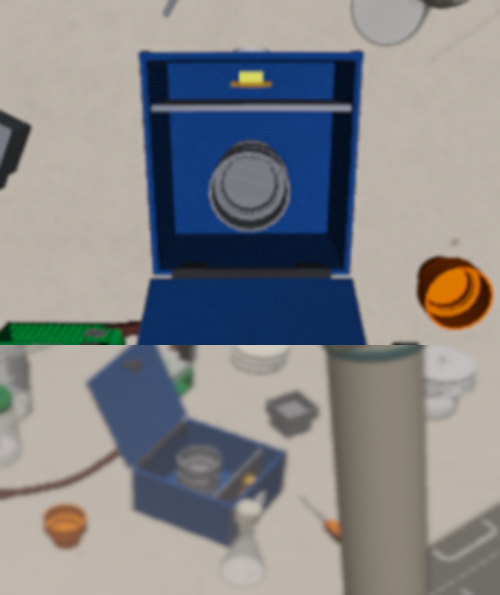

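The final pictures show the cup nested and coaxial in the bay, with a rim width of about 48 px, which matches a rim height of 94 mm. The lid is open, the pin lies on the bench, and the other things stand in place.

```bash
python3 -c "
from rig import manip
print(manip.sign_off())"
```

```text
the job is handed in; nothing more can be done
None
```

I handed the job in at about 21 s, with no verdict returned: the pin tripped the latch, the lid is open, the pin lies on the bench, and the round cup looks fully nested and upright on the cup in the case.

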